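# Find the slack spring clip on the gluing board

## Robot

A 7-joint arm with a two-finger parallel gripper is mounted at the origin on the work surface. World frame = base frame: x ahead of the robot, y to its left, z up, the work surface at z = 0. Lengths are in m, angles in rad, forces in N, time in s.
With the tool pointing down it reaches from about 0.4 to 0.85 m from the base axis. Payload 4.5 kg.
Tool frame: the origin (TCP) lies midway between the tips of the shut fingers; the grasp point (between the pads) lies 19 mm behind it; z points along the fingers, y is the line along which they close (so a half turn about z gives the same grasp; the last joint's range is limited). The gripper opens to 85 mm and grips with 20 to 120 N. Pads are 22 mm wide; open, the fingers measure 114 mm over their backs; the gripper's body (76 mm by 85 mm) begins 54 mm behind the grasp point. The pads swing forward as they close: fully open they stand 13 mm farther back than shut.
Start: joints at [-1.135, 0.689, -0.195, 1.565, 0.157, 0.902, -0.215], TCP at [0.244, 0.575, 0.231] pointing down, gripper open.
Joint ranges: [-3.01, 3.01], [-0.46, 2.08], [-1.47, 1.51], [0.13, 2.56], [-1, 4.14], [0.04, 2.09], [-2.66, 2.66]. Speed limits (rad/s): [2.57, 2.57, 3.14, 3.14, 3.14, 3.14, 3.14].

## Interface

Orientations are given as a unit quaternion [x, y, z, w].
In Python, from station import status, vision, hand_in gives the robot as it stands. The module is installed in compiled form; this text tells all that it offers.
- The arm moves only by the shell command python3 -m inch 'ROWS'. ROWS is a JSON object of lists of equal length, an entry for each row: "dp": the shift along the world's x, y, z in units of 1 m (1.0 is 1 m), a list of three; "dr": the turn, a rotation vector about the world's x, y, z in units of 90 degrees (1.0 is 90 degrees), a list of three; "fingers": the opening, from -1 (shut) to 1 (fully open). In form: {"dp": [[x, y, z], ...], "dr": [[rx, ry, rz], ...], "fingers": [fingers, ...]}. A call has 1 to 12 rows; each row is the pose to reach, as a shift and turn from the pose commanded when the call began; what a row does not reach only later rows make up. A row lasts 1/8 s, in which the tool goes at most 62.5 mm and 10.7 degrees, less where a joint would pass 70% of its speed; a pose out of reach is approached as far as the arm can. A call with a number of a shift or a turn outside -1 to 1 is refused whole. A call with a gripper value outside its range is refused whole. The fingers move at their own pace and stop on an object; the grip force is fixed at half the most. Time passes only in rows, so rows that repeat a pose let the fingers close. It gives the time, the measured TCP pose, the force, the opening and the grip force at its end, in the units of the state.
- status.read_state(): the state, without advancing time (a new reading comes with each control period).
- vision.grab_frame(name): name is "scene" or "side" or "wrist"; returns (picture, depth): 480x640x3 uint8, red, green, blue; 480x640 float32, m along the optical axis (not along the pixel's ray), 0 where there is no reading.
- vision.camera_params(name): a dict with "intrinsics" (3x3 intrinsics, pixels), "k1" (the pictures are not rectified: a ray, as slopes to the right and down, at radius r is drawn at 1 + k1 r^2 times it, then the intrinsics apply), "position" and "attitude" of the camera in the world. Camera axes: x right, y down, z forward; pixel columns grow to the right and rows downward; lengths in m; the calibration is good to about 2 mm. A picture is of the moment at which its call begins: read the wrist's pose just before it. camera_params takes no time and is no camera call; for the wrist camera it gives the pose at the moment of the call.
- hand_in(): hands the job in; it is judged then, once.
The state is a dict: "clock": time; "joint_pos": joint angles; "joint_vel": joint speeds; "effort": joint torques, N m; "tool_pos": TCP position; "eef_rot": TCP orientation; "force": force on the tool from outside, world axes, zero at the start; "torque": the same for the moment, N m; "width": finger opening in m; "finger_force": force on a finger pad.
Only numpy, scipy, OpenCV 4.12 (cv2) and the standard library are available. Lean on these libraries where they do the work, as an engineer would, in place of code of your own. Each camera call takes 0.05 s, during which the arm holds its last target. There are 200 camera calls.

## Task

One of the three spring clips on the gluing board has gone slack. Working from left to right as seen from the robot, press each tongue on its rubber pad with about 8 N (never over 12 N on a tongue, which would strain it), hold at least half a second, judge how far it gives and let it spring back; then put the wooden ring over the stud of the clip that gives the most, so that it sits flat on the foot plate, and let go. Leave the bowl, mug and tumbler where they are.

Things in the scene. Friction and masses are not known exactly. Their poses are not given: they have to be found in the camera images.
- board: plywood board, 310 x 280 x 18 mm, fixed flat on the table. Origin: centre of its underside; its +y axis points to the left as seen from the robot, its +x axis away from the robot. It carries the three clips side by side, about 95 mm apart along its y.
- clip_a: one of three clips of like look, fixed in the board (letters are no clue). Dark foot plate 230 x 50 x 14 mm, sunk into the board to its own depth; post (85 mm) at its far end, stud near its -x end, tongue between. Origin: on the plate's underside; axes as the board's; stud axis at x -115 mm, pad centre at x -5 mm, y 0; plate top at z 14 mm.
- tongue_a: steel tongue of clip_a, 120 x 26 x 3 mm, fixed at its far end (origin: the root), free end at x -120 mm, level (to 0.012 rad) at rest, 50 mm above the plate. Swings down at most 0.34 rad (20 mm at mid-span) and springs back; force grows in proportion to give: under 8 N on the pad a sound one gives 4 to 7 mm there, the slack one over 12 mm.
- pad_a: black rubber disc, 24 mm across and 5 mm thick, on top of the tongue of clip_a at mid-span: the place to press. Origin: centre of its underside (its top, 5 mm higher, is 70.5 mm above the clip's origin when unloaded).
- stud_a (a point): centre of the top of the steel stud of clip_a: upright, 10 mm diameter, standing 30 mm above the foot plate.
- clip_b: one of three clips of like look, fixed in the board (letters are no clue). Dark foot plate 230 x 50 x 14 mm, sunk into the board to its own depth; post (85 mm) at its far end, stud near its -x end, tongue between. Origin: on the plate's underside; axes as the board's; stud axis at x -115 mm, pad centre at x -5 mm, y 0; plate top at z 14 mm.
- tongue_b: steel tongue of clip_b, 120 x 26 x 3 mm, fixed at its far end (origin: the root), free end at x -120 mm, level (to 0.012 rad) at rest, 50 mm above the plate. Swings down at most 0.34 rad (20 mm at mid-span) and springs back; force grows in proportion to give: under 8 N on the pad a sound one gives 4 to 7 mm there, the slack one over 12 mm.
- pad_b: black rubber disc, 24 mm across and 5 mm thick, on top of the tongue of clip_b at mid-span: the place to press. Origin: centre of its underside (its top, 5 mm higher, is 70.5 mm above the clip's origin when unloaded).
- stud_b (a point): centre of the top of the steel stud of clip_b: upright, 10 mm diameter, standing 30 mm above the foot plate.
- clip_c: one of three clips of like look, fixed in the board (letters are no clue). Dark foot plate 230 x 50 x 14 mm, sunk into the board to its own depth; post (85 mm) at its far end, stud near its -x end, tongue between. Origin: on the plate's underside; axes as the board's; stud axis at x -115 mm, pad centre at x -5 mm, y 0; plate top at z 14 mm.
- tongue_c: steel tongue of clip_c, 120 x 26 x 3 mm, fixed at its far end (origin: the root), free end at x -120 mm, level (to 0.012 rad) at rest, 50 mm above the plate. Swings down at most 0.34 rad (20 mm at mid-span) and springs back; force grows in proportion to give: under 8 N on the pad a sound one gives 4 to 7 mm there, the slack one over 12 mm.
- pad_c: black rubber disc, 24 mm across and 5 mm thick, on top of the tongue of clip_c at mid-span: the place to press. Origin: centre of its underside (its top, 5 mm higher, is 70.5 mm above the clip's origin when unloaded).
- stud_c (a point): centre of the top of the steel stud of clip_c: upright, 10 mm diameter, standing 30 mm above the foot plate.
- collar: dark wooden marker ring, loose, flat on the table to the right of the board: 34 mm outer diameter, 15 mm bore, 22 mm high, about 50 g. Origin: centre of its underside; z along the bore.
- bowl: ochre bowl, 110 mm across, 60 mm high, a bystander. Origin: centre of its underside.
- mug: white mug, 80 mm across, 90 mm high, a bystander. Origin: centre of its underside.
- tumbler: glass tumbler, 76 mm across, 95 mm high, a bystander. Origin: centre of its underside.
There are look-alikes about, which are no part of the job. Of the things like the collar, leave any that is pink or turquoise; of the rest the larger one is meant.

How it is judged:
On the way, in this order (a step that is already met when the one before it is completed fails the run):
1. the pad of the left clip is pressed with 6 to 10 N for 0.4 s (((y of clip_a in the frame of board above 0.05 m and contact force between anything else and pad_a between 6 and 10 N) or (y of clip_b in the frame of board above 0.05 m and contact force between anything else and pad_b between 6 and 10 N) or (y of clip_c in the frame of board above 0.05 m and contact force between anything else and pad_c between 6 and 10 N))), for 0.4 s.
2. the pad of the middle clip is pressed with 6 to 10 N for 0.4 s (((y of clip_a in the frame of board between -0.05 and 0.05 m and contact force between anything else and pad_a between 6 and 10 N) or (y of clip_b in the frame of board between -0.05 and 0.05 m and contact force between anything else and pad_b between 6 and 10 N) or (y of clip_c in the frame of board between -0.05 and 0.05 m and contact force between anything else and pad_c between 6 and 10 N))), for 0.4 s.
3. the pad of the right clip is pressed with 6 to 10 N for 0.4 s (((y of clip_a in the frame of board below -0.05 m and contact force between anything else and pad_a between 6 and 10 N) or (y of clip_b in the frame of board below -0.05 m and contact force between anything else and pad_b between 6 and 10 N) or (y of clip_c in the frame of board below -0.05 m and contact force between anything else and pad_c between 6 and 10 N))), for 0.4 s.
At the end, for the whole second after the job is handed in: The wooden ring lies over the stud of the slack clip (the one that gives the most; at rest its tongue droops by a hair, 0.012 rad, the sound ones by 0.005), within 6 mm of the stud's axis, its underside within 4 mm of the foot plate's top, tilted less than 0.1 rad, at rest (((horizontal distance between collar and stud_a below 0.006 m and z of collar in the frame of clip_a between 0.01 and 0.018 m and angle between collar's own z axis and vertical below 0.1 rad and linear speed of collar below 0.02 m/s and angle between tongue_a's own z axis and vertical above 0.008 rad) or (horizontal distance between collar and stud_b below 0.006 m and z of collar in the frame of clip_b between 0.01 and 0.018 m and angle between collar's own z axis and vertical below 0.1 rad and linear speed of collar below 0.02 m/s and angle between tongue_b's own z axis and vertical above 0.008 rad) or (horizontal distance between collar and stud_c below 0.006 m and z of collar in the frame of clip_c between 0.01 and 0.018 m and angle between collar's own z axis and vertical below 0.1 rad and linear speed of collar below 0.02 m/s and angle between tongue_c's own z axis and vertical above 0.008 rad))); the robot touches nothing.
It fails at once if a tongue is loaded with more than 13 N (contact force between anything else and tongue_a above 13 N or contact force between anything else and tongue_b above 13 N or contact force between anything else and tongue_c above 13 N).
It fails at once if the bowl, mug or tumbler is moved by more than 20 mm (distance of any of bowl, mug, tumbler from where it was at the start of the episode above 0.02 m).
It also fails if it takes over 72 s, if anything falls off the work surface, if the arm or the gripper's body presses on something with over 40 N, if the wrist force passes 120 N, or if a joint passes its speed limit or range.

## Working session

There is one attempt and no reset: what is moved stays moved. The work goes in short steps, Python scripts to look and compute and a shell command to move; the robot and the scene stay as the last step left them, time stands still between calls to the robot, and variables do not carry over. Pictures are saved under pics/ and viewed, at most 10 in all, crops included, and the job is handed in when it is done.

```bash
mkdir -p pics; cat > h.py <<'E'
import numpy as np, cv2
from scipy.spatial.transform import Rotation as R
from station import status, vision, hand_in
def rays(c,uv):
    K=np.array(c["intrinsics"],float);uv=np.atleast_2d(np.array(uv,float))
    d=(uv-K[[0,1],2])/K[[0,1],[0,1]]
    s=d.copy()
    for _ in range(20): s=d/(1+c["k1"]*(s**2).sum(1,keepdims=True))
    v=np.c_[s,np.ones(len(s))]
    a=np.array(c["attitude"],float)
    M=a if a.shape==(3,3) else R.from_quat(a).as_matrix()
    return np.array(c["position"]),v@M.T
def plane(c,uv,z):
    p,v=rays(c,uv); return p+v*((z-p[2])/v[:,2:3])
def withdepth(c,uv,dep):
    p,v=rays(c,uv); return p+v*np.array([dep[int(y),int(x)] for x,y in np.atleast_2d(uv)])[:,None]
E
python3 - <<'E'
from h import *
print(status.read_state())
for n in("scene","side"):
    c=vision.camera_params(n);print(n,c)
    im,d=vision.grab_frame(n);cv2.imwrite(f"pics/{n}0.png",im[:,:,::-1]);np.save(f"{n}0.npy",d)
E
```

```text
{'clock': 0.0, 'joint_pos': array([-1.13518098,  0.69000224, -0.19452788,  1.56639158,  0.15729908,
        0.90246382, -0.21511071]), 'joint_vel': array([ 0.00010517,  0.00065273,  0.00108487, -0.0003088 , -0.00129971,
       -0.00214112,  0.00017202]), 'effort': array([ 2.96414819e-04, -5.39608026e+01, -1.26671042e+00, -1.58541566e+01,
        9.00313491e-03,  9.44491709e-03, -1.13517959e-05]), 'tool_pos': array([0.24420953, 0.57459164, 0.23046032]), 'eef_rot': array([ 1.99514793e-01,  9.79894367e-01, -9.27527146e-04, -1.26709109e-04]), 'force': array([ 0.01252876, -0.21278843, -0.62860738]), 'torque': array([-0.02918378,  0.01854191, -0.01796468]), 'finger_force': 0.0, 'width': 0.08565433567470679}
scene {'intrinsics': array([[436.36362906,   0.        , 320.18302005],
       [  0.        , 436.36362906, 242.11932649],
       [  0.        ,   0.        ,   1.        ]]), 'k1': -0.0783697812945326, 'position': array([ 1.01489938, -0.69758312,  0.62194233]), 'attitude': array([ 0.84757765,  0.24606967, -0.133792  , -0.45073446])}
side {'intrinsics': array([[434.85898342,   0.        , 320.41685759],
       [  0.        , 434.85898342, 244.89796853],
       [  0.        ,   0.        ,   1.        ]]), 'k1': -0.0642010593625254, 'position': array([ 0.37410183, -0.63178267,  0.58918151]), 'attitude': array([ 0.89254714, -0.12524214,  0.06604082, -0.42815023])}
```

View pics/scene0.png

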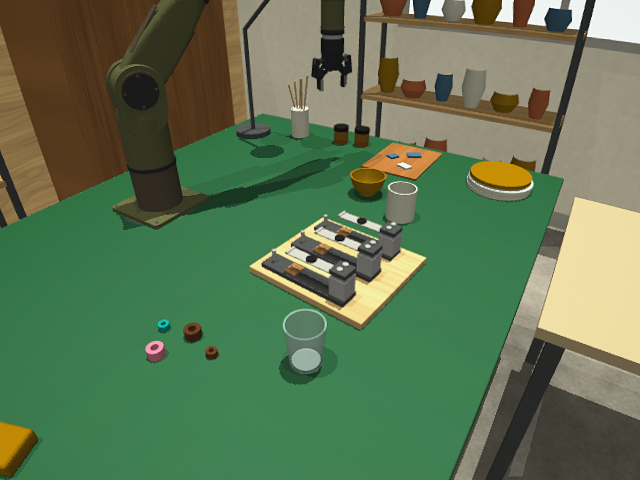

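View pics/side0.png

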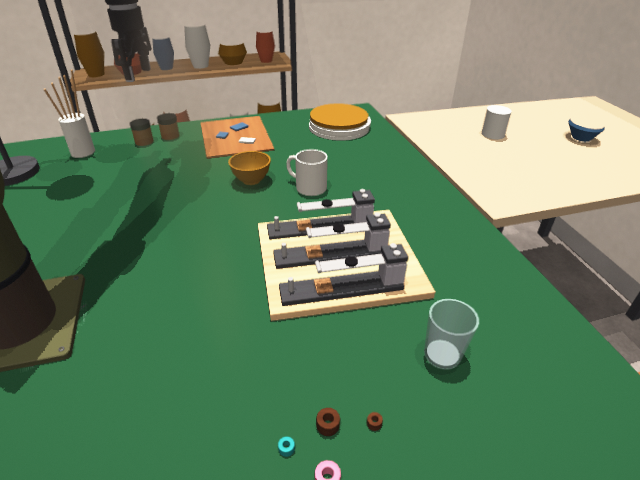

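The side view shows pads near (327,203), (338,228) and (351,262), with studs at (277,225), (284,251) and (292,286). The large dark ring is at (328,421), or (193,331) in the scene view, where the pads are at about (340,238) and (311,259). I'll convert these to positions.

```bash
python3 - <<'E'
from h import *
def blob(im,uv,r,f):
    x,y=uv; w=im[y-r:y+r+1,x-r:x+r+1].astype(int); m=f(w).astype(np.uint8)
    n,l,s,c=cv2.connectedComponentsWithStats(m,connectivity=4)
    k=min(range(1,n),key=lambda k:np.hypot(*(c[k]-r))-s[k,4]*.1) 
    return c[k]+[x-r,y-r],s[k]
black=lambda w:w.max(2)<45
S=cv2.imread("pics/side0.png");C=cv2.imread("pics/scene0.png")
cs=vision.camera_params("side");cc=vision.camera_params("scene")
for uv in[(327,203),(338,228),(351,262)]:
    p,s=blob(S,uv,8,black); print("pad side",p,s[2:],plane(cs,p,.0735).round(4))
for uv in[(376,229),(340,238),(311,259)]:
    try:
        p,s=blob(C,uv,7,black); print("pad scene",p,s[2:],plane(cc,p,.0735).round(4))
    except Exception as e: print(uv,e)
print("studs side",plane(cs,[(277,219),(284,245),(291,280)],.048).round(4))
brown=lambda w:(w[:,:,2]>w[:,:,1]+15)
for n,im,c,uv in(("side",S,cs,(328,421)),("scene",C,cc,(193,331))):
    p,s=blob(im,uv,16,brown); print("ring",n,p,s,plane(c,p,.013).round(4))
# board
for n,im,c,ctr in(("side",S,cs,(340,265)),("scene",C,cc,(340,265))):
    h=cv2.cvtColor(im,cv2.COLOR_BGR2HSV); m=cv2.inRange(h,(10,40,120),(35,190,255)); w=np.zeros_like(m); w[190:330,240:440]=m[190:330,240:440]
    q=cv2.convexHull(cv2.findNonZero(cv2.morphologyEx(w,cv2.MORPH_OPEN,np.ones((3,3)))))
    q=cv2.approxPolyDP(q,8,True)[:,0]; print(n,q.tolist(),plane(c,q,.018).round(3).tolist())
for n,c,L in(("side",cs,{"tumbler":(445,355),"mug":(312,185),"bowl":(251,178)}),("scene",cc,{"tumbler":(306,362)})):
    for k,v in L.items(): print(n,k,plane(c,v,0.005).round(3))
E
```

```text
pad side [326.37254902 202.78431373] [10  7 51] [[0.6132 0.122  0.0735]]
pad side [338.36842105 225.87719298] [ 17  11 114] [[0.6119 0.0346 0.0735]]
pad side [350.64044944 261.02247191] [12  9 89] [[ 0.5997 -0.0742  0.0735]]
pad scene [381.33333333 230.77777778] [4 4 9] [[0.6697 0.1052 0.0735]]
pad scene [339.15217391 237.58695652] [ 9  6 46] [[0.6006 0.0276 0.0735]]
pad scene [311.3442623  257.95081967] [12  8 61] [[ 0.5905 -0.0724  0.0735]]
studs side [[ 0.5041  0.1266  0.048 ]
 [ 0.4992  0.0351  0.048 ]
 [ 0.4894 -0.0673  0.048 ]]
ring side [327.528 421.184] [  5   3  23  28 500] [[ 0.4794 -0.3289  0.013 ]]
ring scene [192.35135135 331.48262548] [  7   8  17  19 259] [[ 0.4823 -0.3285  0.013 ]]
side [[433, 297], [271, 319], [258, 223], [389, 210]] [[0.737, -0.151, 0.018], [0.44, -0.123, 0.018], [0.467, 0.165, 0.018], [0.772, 0.135, 0.018]]
scene [[425, 257], [361, 324], [250, 270], [321, 218]] [[0.773, 0.137, 0.018], [0.75, -0.14, 0.018], [0.455, -0.122, 0.018], [0.468, 0.158, 0.018]]
side tumbler [[ 0.701 -0.267  0.005]]
side mug [[0.633 0.313 0.005]]
side bowl [[0.486 0.391 0.005]]
scene tumbler [[ 0.706 -0.266  0.005]]
```

```bash
python3 -m inch '{"dp":[[0.296,-0.545,0.07],[0.296,-0.545,0.07],[0.296,-0.545,0.07],[0.296,-0.545,0.07],[0.296,-0.545,0.07],[0.296,-0.545,0.07],[0.296,-0.545,0.07],[0.296,-0.545,0.07],[0.296,-0.545,0.07],[0.296,-0.545,0.07],[0.296,-0.545,0.07],[0.296,-0.545,0.07]],"dr":[[0,0,0.2],[0,0,0.2],[0,0,0.2],[0,0,0.2],[0,0,0.2],[0,0,0.2],[0,0,0.2],[0,0,0.2],[0,0,0.2],[0,0,0.2],[0,0,0.2],[0,0,0.2]],"fingers":[-1,-1,-1,-1,-1,-1,-1,-1,-1,-1,-1,-1]}'
python3 - <<'E'
from h import *
s=status.read_state();print(s["tool_pos"],s["eef_rot"],s["force"],s["width"],s["clock"])
c=vision.camera_params("wrist");print(c["position"],R.from_quat(c["attitude"]).as_matrix()[:,2])
im,d=vision.grab_frame("wrist");cv2.imwrite("pics/w1.png",im[:,:,::-1]);np.save("w1.npy",d);import pickle;pickle.dump(c,open("w1.pkl","wb"))
E
```

```text
clock: 1.6
tool_pos: [0.5399, 0.0306, 0.3009]
eef_rot: [0.044, 0.999, 0.0, -0.001]
force: [-0.5, 0.1, -1.2]
width: 0.0001
finger_force: 0.0
[0.53985705 0.0306017  0.30089336] [ 4.38707532e-02  9.99036950e-01  3.35713073e-04 -6.45266044e-04] [-0.53835493  0.10934176 -1.24486404] 0.000140110852957492 1.6
[0.46172676 0.03679327 0.44543511] [ 0.30347954 -0.02609934 -0.95248044]
```

View pics/w1.png

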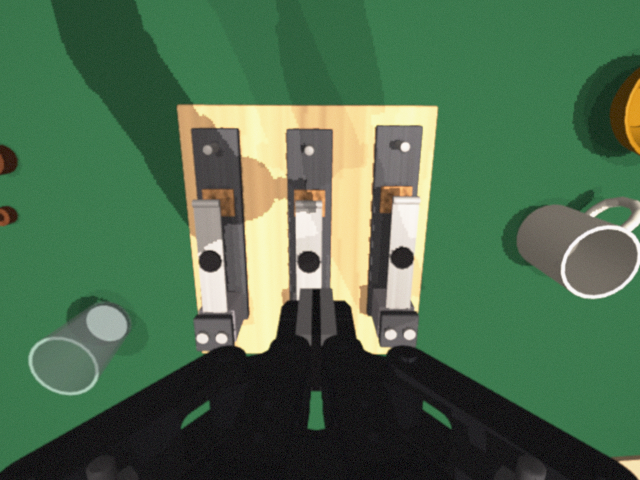

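The wrist view has all three pads: (402,257) left, (309,261) middle, (210,261) right. The stud tops are at (405,146), (309,151) and (209,149).

```bash
python3 - <<'E'
from h import *
import pickle
c=pickle.load(open("w1.pkl","rb"));im=cv2.imread("pics/w1.png");d=np.load("w1.npy")
for name,uvs,f,z in(("pad",[(402,257),(309,261),(210,261)],lambda w:w.max(2)<60,.0745),("stud",[(405,146),(309,151),(209,149)],lambda w:w.min(2)>110,.048)):
    o=[]
    for x,y in uvs:
        r=14; m=f(im[y-r:y+r+1,x-r:x+r+1]).astype(np.uint8)
        n,l,s,ct=cv2.connectedComponentsWithStats(m,connectivity=4); k=l[r,r] or 1
        p=ct[k]+[x-r,y-r];P=plane(c,p,z)[0];o.append(P)
        print(name,p.round(1),s[k,2:],P.round(4),"depth pt",withdepth(c,p,d)[0].round(4))
    print(np.diff(o,axis=0).round(4))
    if name=="pad":pads=o
D=np.array(pads)-o;print("pad-stud",D.round(4),np.linalg.norm(D[:,:2],axis=1),np.arctan2(D[:,1],D[:,0]))
E
```

```text
pad [401.8 257.3] [ 22  21 329] [0.6132 0.1146 0.0745] depth pt [0.6095 0.1127 0.0835]
pad [308.3 261.3] [ 20  20 319] [0.609  0.0162 0.0745] depth pt [0.6042 0.0169 0.0867]
pad [209.7 260.6] [ 21  20 326] [ 0.5992 -0.0874  0.0745] depth pt [ 0.5947 -0.0833  0.0867]
[[-0.0041 -0.0984  0.    ]
 [-0.0099 -0.1036  0.    ]]
stud [406.4 146.2] [ 29  29 724] [0.5018 0.1272 0.048 ] depth pt [0.5008 0.125  0.0576]
stud [309.  150.5] [11 10 85] [0.4973 0.027  0.048 ] depth pt [0.4961 0.0273 0.0614]
stud [207.1 149.4] [ 9 10 70] [ 0.487  -0.0777  0.048 ] depth pt [ 0.4861 -0.0736  0.0623]
[[-0.0045 -0.1002  0.    ]
 [-0.0103 -0.1047  0.    ]]
pad-stud [[ 0.1114 -0.0125  0.0265]
 [ 0.1118 -0.0108  0.0265]
 [ 0.1122 -0.0096  0.0265]] [0.11210703 0.11228865 0.11260821] [-0.11214708 -0.09601418 -0.08563578]
```

```bash
python3 - <<'E'
from h import *
import pickle
c=pickle.load(open("w1.pkl","rb"));d=np.load("w1.npy")
def md(c,d,uv):
    x,y=uv; dd=np.median(d[y-2:y+3,x-2:x+3]); p,v=rays(c,uv); return (p+v*dd)[0].round(4)
for n,uv in dict(table=(90,230),table2=(480,100),table3=(320,60),board1=(265,150),board2=(355,230),boardL=(262,240),plateR=(222,170),plateM=(322,170),plateL=(390,170),tongueR=(210,230),tongueL=(404,235),postL=(400,338),mugrim=(583,226)).items(): print(n,md(c,d,uv))
c=vision.camera_params("side");d=np.load("side0.npy")
print("side table",md(c,d,(200,300)),"board",md(c,d,(380,300)),"pads",md(c,d,(327,203)),md(c,d,(338,227)),md(c,d,(351,262)),"plate",md(c,d,(305,291)))
c=vision.camera_params("scene");d=np.load("scene0.npy")
print("scene table",md(c,d,(200,280)),"board",md(c,d,(400,265)),"pads",md(c,d,(340,238)),md(c,d,(311,258)))
E
```

```text
table [ 0.5732 -0.2512  0.0022]
table2 [0.4633 0.2196 0.0021]
table3 [0.4075 0.0464 0.0019]
board1 [ 0.495  -0.0221  0.0201]
board2 [0.5961 0.0717 0.0199]
boardL [ 0.5989 -0.0392  0.0198]
plateR [ 0.5113 -0.0701  0.0315]
plateM [0.5209 0.0387 0.0307]
plateL [0.5277 0.1132 0.0287]
tongueR [ 0.5638 -0.079   0.0816]
tongueL [0.587  0.1163 0.0795]
postL [0.698 0.107 0.094]
mugrim [0.5931 0.2968 0.0798]
side table [ 3.226e-01 -2.460e-02 -3.000e-04] board [ 0.6409 -0.1289  0.0152] pads [0.61   0.1076 0.0826] [0.6046 0.0159 0.0854] [ 0.5944 -0.0894  0.0851] plate [ 0.5111 -0.0836  0.0299]
scene table [ 3.657e-01 -1.953e-01 -1.000e-04] board [0.7349 0.0789 0.016 ] pads [0.6101 0.0149 0.0828] [ 0.5979 -0.0846  0.0837]
```

The clips stand proud: depth puts the plate tops at about 0.028 and the pad tops at 0.081–0.085, so I'll use those heights. I'll hover over the left pad and read the force bias.

```bash
python3 -m inch '{"dp":[[0.035,0.041,-0.04],[0.07,0.082,-0.08],[0.07,0.082,-0.13],[0.07,0.082,-0.18],[0.07,0.082,-0.2],[0.07,0.082,-0.2],[0.07,0.082,-0.2],[0.07,0.082,-0.2]],"dr":[[0,0,0],[0,0,0],[0,0,0],[0,0,0],[0,0,0],[0,0,0],[0,0,0],[0,0,0]],"fingers":[-1,-1,-1,-1,-1,-1,-1,-1]}'
python3 -m inch '{"dp":[[0,0,-0.001]],"dr":[[0,0,0]],"fingers":[-1]}'
python3 -c "
from h import *
s=status.read_state();print(s['tool_pos'],s['force'])
c=vision.camera_params('wrist');im,d=vision.grab_frame('wrist');cv2.imwrite('pics/w2.png',im[:,:,::-1]);np.save('w2.npy',d)
print(status.read_state()['force'])"
```

```text
clock: 2.65
tool_pos: [0.6113, 0.113, 0.1029]
eef_rot: [0.044, 0.999, 0.001, 0.001]
force: [0.5, 0.2, -0.2]
width: -0.0001
finger_force: 0.0
clock: 2.78
tool_pos: [0.6111, 0.1124, 0.1015]
eef_rot: [0.044, 0.999, 0.0, 0.001]
force: [-0.7, -0.6, -0.3]
width: 0.0002
finger_force: 0.0
[0.61108682 0.1124264  0.10147495] [-0.74544931 -0.57938136 -0.31016578]
[-0.02851462  0.33349407 -0.39665876]
```

View pics/w2.png

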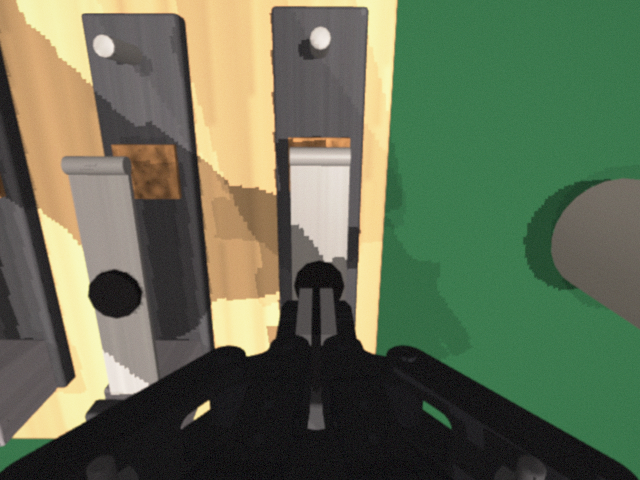

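The pad sits under the fingertips, centred at about (319,285) with a width of about 50 px. I'll check its position.

```bash
python3 -c "
from h import *
c=vision.camera_params('wrist')
for z in(.078,.081,.084): print(plane(c,[(319,285),(294,285),(344,285),(115,294),(320,38),(104,46)],z).round(4).tolist())
print(status.read_state()['force'], status.read_state()['force'])
d=np.load('w2.npy')
for uv in [(319,272),(110,294),(320,200),(300,100)]: print(withdepth(c,uv,d).round(4))
"; python3 -m inch '{"dp":[[0,0,-0.006],[0,0,-0.012],[0,0,-0.015],[0,0,-0.015]],"dr":[[0,0,0],[0,0,0],[0,0,0],[0,0,0]],"fingers":[-1,-1,-1,-1]}'
```

```text
[[0.6121, 0.1132, 0.078], [0.611, 0.1011, 0.078], [0.6132, 0.1253, 0.078], [0.6082, 0.013, 0.078], [0.5042, 0.1228, 0.078], [0.4995, 0.0361, 0.078]]
[[0.6107, 0.1133, 0.081], [0.6096, 0.1014, 0.081], [0.6117, 0.1252, 0.081], [0.6068, 0.0148, 0.081], [0.5047, 0.1227, 0.081], [0.5001, 0.0376, 0.081]]
[[0.6092, 0.1134, 0.084], [0.6082, 0.1017, 0.084], [0.6103, 0.1251, 0.084], [0.6054, 0.0167, 0.084], [0.5052, 0.1226, 0.084], [0.5007, 0.0391, 0.084]]
[-0.02851462  0.33349407 -0.39665876] [-0.02851462  0.33349407 -0.39665876]
[[0.6024 0.114  0.0846]]
[[0.6036 0.0168 0.0877]]
[[0.5699 0.1172 0.0783]]
[[0.5251 0.1107 0.0283]]
clock: 3.32
tool_pos: [0.6101, 0.1122, 0.0848]
eef_rot: [0.044, 0.999, -0.0, -0.0]
force: [-1.1, -0.3, 1.0]
width: -0.0001
finger_force: 0.0
```

```bash
python3 -m inch '{"dp":[[0,0,-0.001],[0,0,-0.002],[0,0,-0.002]],"dr":[[0,0,0],[0,0,0],[0,0,0]],"fingers":[-1,-1,-1]}'|grep -E "tool|^force"; python3 -m inch '{"dp":[[0,0,-0.001],[0,0,-0.0015],[0,0,-0.0015]],"dr":[[0,0,0],[0,0,0],[0,0,0]],"fingers":[-1,-1,-1]}'|grep -E "tool|^force"
```

```text
tool_pos: [0.6104, 0.1123, 0.0833]
force: [-0.4, -0.8, -0.4]
tool_pos: [0.6105, 0.1123, 0.0819]
force: [-0.2, -0.1, 1.3]
```

```bash
python3 -m inch '{"dp":[[0,0,-0.001],[0,0,-0.0015],[0,0,-0.0015]],"dr":[[0,0,0],[0,0,0],[0,0,0]],"fingers":[-1,-1,-1]}'|grep -E "tool|^force"; python3 -m inch '{"dp":[[0,0,-0.001],[0,0,-0.001],[0,0,-0.001]],"dr":[[0,0,0],[0,0,0],[0,0,0]],"fingers":[-1,-1,-1]}'|grep -E "tool|^force"
```

```text
tool_pos: [0.6104, 0.1123, 0.0805]
force: [-1.5, -0.3, 3.5]
tool_pos: [0.6103, 0.1124, 0.0795]
force: [-1.2, 0.3, 5.3]
```

```bash
python3 -m inch '{"dp":[[0,0,-0.001],[0,0,-0.0015],[0,0,-0.0015]],"dr":[[0,0,0],[0,0,0],[0,0,0]],"fingers":[-1,-1,-1]}'|grep -E "tool|^force";python3 -m inch '{"dp":[[0,0,0],[0,0,0]],"dr":[[0,0,0],[0,0,0]],"fingers":[-1,-1]}'|grep -E "tool|^force"; python3 -m inch '{"dp":[[0,0,0],[0,0,0]],"dr":[[0,0,0],[0,0,0]],"fingers":[-1,-1]}'|grep -E "tool|^force"
```

```text
tool_pos: [0.6103, 0.1123, 0.0782]
force: [-2.6, -0.5, 8.0]
tool_pos: [0.6103, 0.1123, 0.0782]
force: [-2.7, -0.5, 7.0]
tool_pos: [0.6103, 0.1123, 0.0782]
force: [-2.6, 0.1, 5.9]
```

```bash
for i in 1 2; do python3 -m inch '{"dp":[[0,0,0],[0,0,0]],"dr":[[0,0,0],[0,0,0]],"fingers":[-1,-1]}'|grep -E "tool|^force"; done; python3 -m inch '{"dp":[[0,0,-0.0003],[0,0,-0.0003],[0,0,-0.0003],[0,0,-0.0003]],"dr":[[0,0,0],[0,0,0],[0,0,0],[0,0,0]],"fingers":[-1,-1,-1,-1]}'|grep -E "tool|^force"; python3 -m inch '{"dp":[[0,0,0.005],[0,0,0.01],[0,0,0.03],[0,0,0.03],[0,0,0.03]],"dr":[[0,0,0],[0,0,0],[0,0,0],[0,0,0],[0,0,0]],"fingers":[-1,-1,-1,-1,-1]}'|grep -E "clock|tool|^force"
```

```text
tool_pos: [0.6103, 0.1123, 0.0782]
force: [-2.0, -0.0, 6.7]
tool_pos: [0.6103, 0.1123, 0.0782]
force: [-2.5, -0.8, 7.0]
tool_pos: [0.6103, 0.1123, 0.078]
force: [-2.3, 0.7, 7.8]
clock: 7.32
tool_pos: [0.6101, 0.1121, 0.1069]
force: [-0.2, -0.1, 0.0]
```

Left clip: contact near 0.0825, give about 4.3 mm at roughly 7.5 N, so it's sound. Middle clip next.

```bash
python3 -m inch '{"dp":[[-0.003,-0.05,0.005],[-0.005,-0.096,0.005],[-0.005,-0.096,-0.01],[-0.005,-0.096,-0.016],[-0.005,-0.096,-0.016],[-0.005,-0.096,-0.016]],"dr":[[0,0,0],[0,0,0],[0,0,0],[0,0,0],[0,0,0],[0,0,0]],"fingers":[-1,-1,-1,-1,-1,-1]}'|grep -E "tool|^force"
for i in 1 2 3 4; do python3 -m inch '{"dp":[[0,0,-0.001],[0,0,-0.002],[0,0,-0.002]],"dr":[[0,0,0],[0,0,0],[0,0,0]],"fingers":[-1,-1,-1]}'|grep -E "tool|^force"; done
```

```text
tool_pos: [0.6055, 0.0179, 0.0916]
force: [0.2, 0.3, 0.2]
tool_pos: [0.6054, 0.0163, 0.0896]
force: [-0.9, -0.7, 0.1]
tool_pos: [0.6053, 0.0162, 0.0874]
force: [-0.2, 0.1, 0.9]
tool_pos: [0.6053, 0.0163, 0.0854]
force: [0.0, -0.6, -0.1]
tool_pos: [0.6054, 0.0163, 0.0837]
force: [-1.9, 0.1, 2.9]
```

```bash
python3 -m inch '{"dp":[[0,0,-0.001],[0,0,-0.001],[0,0,-0.001]],"dr":[[0,0,0],[0,0,0],[0,0,0]],"fingers":[-1,-1,-1]}'|grep -E "tool|^force"; python3 -m inch '{"dp":[[0,0,-0.001],[0,0,-0.001],[0,0,-0.001]],"dr":[[0,0,0],[0,0,0],[0,0,0]],"fingers":[-1,-1,-1]}'|grep -E "tool|^force"
```

```text
tool_pos: [0.6053, 0.0163, 0.0827]
force: [-1.5, -0.4, 5.2]
tool_pos: [0.6053, 0.0163, 0.0819]
force: [-1.7, -0.5, 7.4]
```

```bash
H='x'; python3 -m inch '{"dp":[[0,0,-0.0002],[0,0,-0.0002]],"dr":[[0,0,0],[0,0,0]],"fingers":[-1,-1]}'|grep -E "tool|^force"; python3 -m inch '{"dp":[[0,0,0],[0,0,0]],"dr":[[0,0,0],[0,0,0]],"fingers":[-1,-1]}'|grep -E "tool|^force"; python3 -m inch '{"dp":[[0,0,0],[0,0,0]],"dr":[[0,0,0],[0,0,0]],"fingers":[-1,-1]}'|grep -E "tool|^force"
```

```text
tool_pos: [0.6053, 0.0163, 0.0817]
force: [-1.9, 0.7, 7.9]
tool_pos: [0.6053, 0.0163, 0.0817]
force: [-2.5, -0.4, 5.5]
tool_pos: [0.6053, 0.0163, 0.0817]
force: [-2.3, 0.2, 6.6]
```

```bash
python3 -m inch '{"dp":[[0,0,-0.0005],[0,0,-0.0005],[0,0,-0.0005]],"dr":[[0,0,0],[0,0,0],[0,0,0]],"fingers":[-1,-1,-1]}'|grep -E "tool|^force"; python3 -m inch '{"dp":[[0,0,0],[0,0,0]],"dr":[[0,0,0],[0,0,0]],"fingers":[-1,-1]}'|grep -E "tool|^force"; python3 -m inch '{"dp":[[0,0,0],[0,0,0]],"dr":[[0,0,0],[0,0,0]],"fingers":[-1,-1]}'|grep -E "tool|^force"; python3 -m inch '{"dp":[[0,0,0.005],[0,0,0.01],[0,0,0.03],[0,0,0.03],[0,0,0.03]],"dr":[[0,0,0],[0,0,0],[0,0,0],[0,0,0],[0,0,0]],"fingers":[-1,-1,-1,-1,-1]}'|grep -E "clock|tool|^force"
```

```text
tool_pos: [0.6053, 0.0163, 0.0814]
force: [-2.7, -0.2, 7.5]
tool_pos: [0.6052, 0.0163, 0.0813]
force: [-3.0, 0.1, 7.4]
tool_pos: [0.6053, 0.0163, 0.0813]
force: [-2.0, 0.5, 8.4]
clock: 12.58
tool_pos: [0.6051, 0.0161, 0.1103]
force: [-0.0, -0.8, 0.2]
```

Middle clip: about 4 mm give, so it's sound. Right clip next.

```bash
python3 -m inch '{"dp":[[-0.005,-0.05,0.005],[-0.01,-0.1,0.005],[-0.01,-0.1,-0.01],[-0.01,-0.1,-0.02],[-0.01,-0.1,-0.023],[-0.01,-0.1,-0.023]],"dr":[[0,0,0],[0,0,0],[0,0,0],[0,0,0],[0,0,0],[0,0,0]],"fingers":[-1,-1,-1,-1,-1,-1]}'|grep -E "tool|^force"
python3 -m inch '{"dp":[[0,0,-0.001],[0,0,-0.002],[0,0,-0.002]],"dr":[[0,0,0],[0,0,0],[0,0,0]],"fingers":[-1,-1,-1]}'|grep -E "tool|^force"
python3 -m inch '{"dp":[[0,0,-0.001],[0,0,-0.002],[0,0,-0.002]],"dr":[[0,0,0],[0,0,0],[0,0,0]],"fingers":[-1,-1,-1]}'|grep -E "tool|^force"
python3 -m inch '{"dp":[[0,0,-0.001],[0,0,-0.002],[0,0,-0.002]],"dr":[[0,0,0],[0,0,0],[0,0,0]],"fingers":[-1,-1,-1]}'|grep -E "tool|^force"
```

```text
tool_pos: [0.5954, -0.0821, 0.0875]
force: [-0.2, 0.8, 0.2]
tool_pos: [0.5955, -0.0837, 0.0859]
force: [-0.1, -0.1, -1.0]
tool_pos: [0.5954, -0.0838, 0.0838]
force: [-0.3, 0.2, 1.5]
tool_pos: [0.5954, -0.0838, 0.0818]
force: [-0.1, -0.1, 2.6]
```

```bash
python3 -m inch '{"dp":[[0,0,-0.001],[0,0,-0.002],[0,0,-0.002]],"dr":[[0,0,0],[0,0,0],[0,0,0]],"fingers":[-1,-1,-1]}'|grep -E "tool|^force"
python3 -m inch '{"dp":[[0,0,-0.001],[0,0,-0.002],[0,0,-0.002]],"dr":[[0,0,0],[0,0,0],[0,0,0]],"fingers":[-1,-1,-1]}'|grep -E "tool|^force"
```

```text
tool_pos: [0.5953, -0.0838, 0.0798]
force: [-1.5, 0.1, 4.2]
tool_pos: [0.5953, -0.0837, 0.0778]
force: [-1.4, 0.0, 5.5]
```

```bash
python3 -m inch '{"dp":[[0,0,-0.001],[0,0,-0.0015],[0,0,-0.0015]],"dr":[[0,0,0],[0,0,0],[0,0,0]],"fingers":[-1,-1,-1]}'|grep -E "tool|^force"
python3 -m inch '{"dp":[[0,0,0],[0,0,0]],"dr":[[0,0,0],[0,0,0]],"fingers":[-1,-1]}'|grep -E "tool|^force"
python3 -m inch '{"dp":[[0,0,0]],"dr":[[0,0,0]],"fingers":[-1]}'|grep -E "tool|^force"
```

```text
tool_pos: [0.5954, -0.0838, 0.0765]
force: [-1.6, 0.4, 5.5]
tool_pos: [0.5954, -0.0838, 0.0765]
force: [-1.3, -0.3, 6.4]
tool_pos: [0.5954, -0.0838, 0.0765]
force: [-2.1, 0.4, 5.7]
```

```bash
python3 -m inch '{"dp":[[0,0,-0.001],[0,0,-0.002],[0,0,-0.002]],"dr":[[0,0,0],[0,0,0],[0,0,0]],"fingers":[-1,-1,-1]}'|grep -E "tool|^force"
python3 -m inch '{"dp":[[0,0,0],[0,0,0]],"dr":[[0,0,0],[0,0,0]],"fingers":[-1,-1]}'|grep -E "tool|^force"
python3 -m inch '{"dp":[[0,0,0],[0,0,0]],"dr":[[0,0,0],[0,0,0]],"fingers":[-1,-1]}'|grep -E "tool|^force"
```

```text
tool_pos: [0.5955, -0.0838, 0.0746]
force: [-2.4, -0.0, 6.9]
tool_pos: [0.5955, -0.0838, 0.0747]
force: [-3.0, -0.6, 6.9]
tool_pos: [0.5955, -0.0838, 0.0747]
force: [-1.9, -0.3, 7.5]
```

```bash
python3 -m inch '{"dp":[[0,0,-0.0005],[0,0,-0.0005],[0,0,-0.0005]],"dr":[[0,0,0],[0,0,0],[0,0,0]],"fingers":[-1,-1,-1]}'|grep -E "tool|^force"
python3 -m inch '{"dp":[[0,0,0],[0,0,0]],"dr":[[0,0,0],[0,0,0]],"fingers":[-1,-1]}'|grep -E "tool|^force"
python3 -m inch '{"dp":[[0,0,0.01],[0,0,0.03],[0,0,0.08],[-0.04,-0.06,0.12],[-0.08,-0.11,0.12],[-0.11,-0.16,0.12],[-0.13,-0.21,0.12],[-0.13,-0.22,0.12],[-0.13,-0.22,0.12],[-0.13,-0.22,0.12]],"dr":[[0,0,0],[0,0,0],[0,0,0],[0,0,0],[0,0,0],[0,0,0],[0,0,0],[0,0,0],[0,0,0],[0,0,0]],"fingers":[-1,-1,-1,0.2,0.2,0.2,0.2,0.2,0.2,0.2]}'
python3 - <<'E'
from h import *;import pickle
print(status.read_state()["tool_pos"])
c=vision.camera_params("wrist");im,d=vision.grab_frame("wrist");cv2.imwrite("pics/w3.png",im[:,:,::-1]);np.save("w3.npy",d);pickle.dump(c,open("w3.pkl","wb"))
E
```

```text
tool_pos: [0.5955, -0.0838, 0.0743]
force: [-1.8, 0.5, 7.0]
tool_pos: [0.5956, -0.0838, 0.0743]
force: [-2.2, -0.3, 8.3]
clock: 18.7
tool_pos: [0.4668, -0.3014, 0.1939]
eef_rot: [0.042, 0.999, 0.001, 0.001]
force: [-0.6, -0.7, 0.2]
width: 0.0514
finger_force: 0.0
[ 0.46677196 -0.30137637  0.19388115]
```

View pics/w3.png

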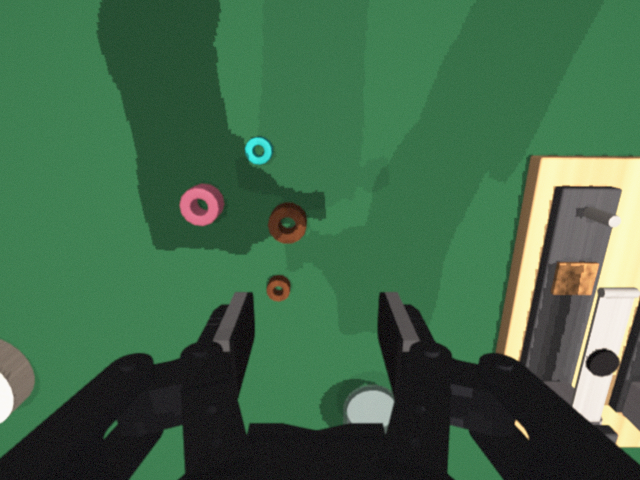

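The large dark ring is at (287,223), with pink at (202,204), turquoise at (259,151) and the small one at (279,289). The fingers fit along y with a 50 mm opening.

```bash
python3 - <<'E'
from h import *;import pickle
c=pickle.load(open("w3.pkl","rb"));im=cv2.imread("pics/w3.png").astype(int);d=np.load("w3.npy")
m=np.zeros((480,640),np.uint8);m[195:252,258:318]=(im[195:252,258:318,2]>im[195:252,258:318,1])
cn=max(cv2.findContours(m,cv2.RETR_EXTERNAL,cv2.CHAIN_APPROX_NONE)[0],key=cv2.contourArea);print(cv2.boundingRect(cn))
(x,y),r=cv2.minEnclosingCircle(cn);print(x,y,r,plane(c,(x,y),.012).round(4))
h=cv2.convexHull(cn)[:,0]
# extremes: far edge(top of image) vs near edge
P22=plane(c,h,.022);P0=plane(c,h,0.)
print("top-plane bbox",P22.min(0).round(4),P22.max(0).round(4));print("z0 bbox",P0.min(0).round(4),P0.max(0).round(4))
print("cam",c["position"])
v,u=np.nonzero(m);p,ry=rays(c,np.c_[u,v]);Q=p+ry*d[v,u][:,None];T=Q[Q[:,2]>.017];print(len(Q),len(T),np.median(Q[:,2]),T.mean(0).round(4),np.percentile(T,[2,98],axis=0).round(4))
# right stud in this view
K=plane(c,(611,221),.058);print("stud",K.round(4), withdepth(c,(611,221),d).round(4))
E
```

```text
(268, 203, 38, 41)
287.34210205078125 222.6052703857422 20.405452728271484 [[ 0.48   -0.3284  0.012 ]]
top-plane bbox [ 0.4594 -0.3447  0.022 ] [ 0.4959 -0.3114  0.022 ]
z0 bbox [ 0.4644 -0.3481  0.    ] [ 0.5034 -0.3125  0.    ]
cam [ 0.38827412 -0.29562604  0.33824877]
1110 940 0.023431730400085782 [ 0.4781 -0.3279  0.0237] [[ 0.4633 -0.343   0.0182]
 [ 0.4936 -0.3129  0.0253]]
stud [[ 0.4869 -0.0744  0.058 ]] [[ 0.4855 -0.0773  0.0618]]
```

```bash
python3 -m inch '{"dp":[[0.014,-0.026,-0.05],[0.014,-0.026,-0.1],[0.014,-0.026,-0.13],[0.014,-0.026,-0.13],[0.014,-0.026,-0.13],[0.014,-0.026,-0.13]],"dr":[[0,0,0],[0,0,0],[0,0,0],[0,0,0],[0,0,0],[0,0,0]],"fingers":[0.2,0.2,0.2,0.2,0.2,0.2]}'
python3 - <<'E'
from h import *;import pickle
print(status.read_state()["tool_pos"])
c=vision.camera_params("wrist");im,d=vision.grab_frame("wrist");cv2.imwrite("pics/w4.png",im[:,:,::-1]);np.save("w4.npy",d);pickle.dump(c,open("w4.pkl","wb"))
im=im[:,:,::-1].astype(int)
m=((im[:,:,2]>im[:,:,1]+5)&(im[:,:,2]<140)).astype(np.uint8)
n,l,s,ct=cv2.connectedComponentsWithStats(cv2.morphologyEx(m,cv2.MORPH_OPEN,np.ones((3,3))))
for k in range(1,n):
    if s[k,4]>300: 
        v,u=np.nonzero(l==k);P=plane(c,np.c_[u,v],.022);P0=plane(c,np.c_[u,v],0.)
        print(s[k],"y",(P[:,1].max()+P[:,1].min())/2,P[:,1].ptp() if hasattr(P,'ptp') else np.ptp(P[:,1]),"x from near/far",P0[:,0].min()+.017,P[:,0].max()-.017)
E
```

```text
clock: 19.5
tool_pos: [0.4807, -0.3299, 0.0655]
eef_rot: [0.044, 0.999, -0.001, 0.001]
force: [-0.5, -0.4, 0.2]
width: 0.0514
finger_force: 0.0
[ 0.48072514 -0.32992025  0.06552779]
[ 289  225   63   67 2944] y -0.3281828347774504 0.033247807912838434 x from near/far 0.4810262890661371 0.4788368166219779
[286 334  34  18 365] y -0.3426768460893448 0.01945832192959912 x from near/far 0.5527404573945469 0.5169273805136967
```

View pics/w4.png

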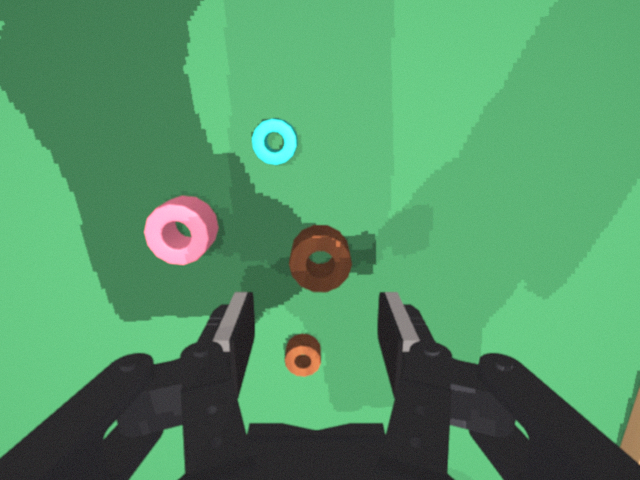

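The ring at (320,258) is centred between the fingers, and pink at (180,230) is clear. Descend and grip.

```bash
python3 -m inch '{"dp":[[-0.001,0.002,-0.02],[-0.001,0.002,-0.045],[-0.001,0.002,-0.0615],[-0.001,0.002,-0.0615],[-0.001,0.002,-0.0615],[-0.001,0.002,-0.0615],[-0.001,0.002,-0.0615],[-0.001,0.002,-0.0615],[-0.001,0.002,-0.0615]],"dr":[[0,0,0],[0,0,0],[0,0,0],[0,0,0],[0,0,0],[0,0,0],[0,0,0],[0,0,0],[0,0,0]],"fingers":[0.2,0.2,0.2,0.2,0.2,-0.6,-0.6,-0.6,-0.6]}'
python3 -c "
from h import *;print(status.read_state()['tool_pos'])"
```

```text
clock: 20.68
tool_pos: [0.4791, -0.3281, 0.0036]
eef_rot: [0.044, 0.999, -0.0, 0.001]
force: [-0.6, -0.3, 5.6]
width: 0.0321
finger_force: 59.0
[ 0.47905653 -0.3281405   0.00364904]
```

```bash
python3 -m inch '{"dp":[[0,0,0.04],[0,0,0.09],[0.002,0.05,0.12],[0.004,0.11,0.12],[0.006,0.17,0.12],[0.0075,0.22,0.12],[0.0075,0.2536,0.12],[0.0075,0.2536,0.12],[0.0075,0.2536,0.12],[0.0075,0.2536,0.12]],"dr":[[0,0,0],[0,0,0],[0,0,0],[0,0,0],[0,0,0],[0,0,0],[0,0,0],[0,0,0],[0,0,0],[0,0,0]],"fingers":[-0.6,-0.6,-0.6,-0.6,-0.6,-0.6,-0.6,-0.6,-0.6,-0.6]}'
python3 - <<'E'
from h import *;import pickle
print(status.read_state()["tool_pos"])
c=vision.camera_params("wrist");im,d=vision.grab_frame("wrist");cv2.imwrite("pics/w5.png",im[:,:,::-1]);np.save("w5.npy",d);pickle.dump(c,open("w5.pkl","wb"))
E
```

```text
clock: 21.92
tool_pos: [0.4858, -0.0759, 0.1224]
eef_rot: [0.045, 0.999, -0.0, 0.0]
force: [0.3, -0.4, 0.2]
width: 0.0322
finger_force: 59.7
[ 0.48581832 -0.07586723  0.12242532]
```

View pics/w5.png

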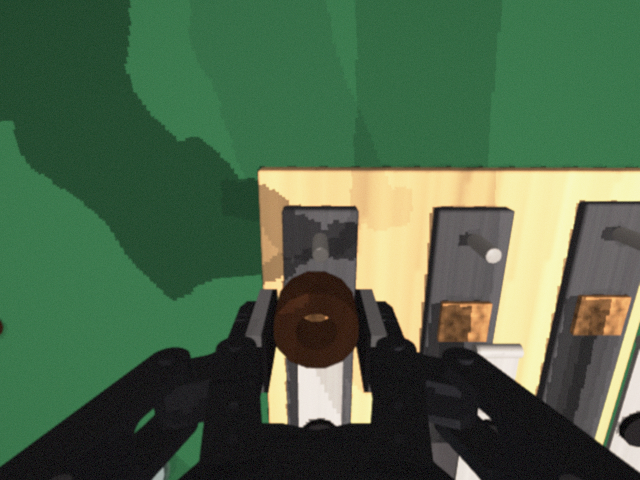

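The stud shows at about (320,235–262), just above the gripped ring, which is centred at (316,325). I'll measure both in an enlarged crop.

```bash
python3 - <<'E'
from h import *;import pickle
c=pickle.load(open("w5.pkl","rb"));im=cv2.imread("pics/w5.png");d=np.load("w5.npy")
cr=im[200:380,260:380];cr=np.clip(cr.astype(float)*1.8,0,255).astype(np.uint8)
cv2.imwrite("pics/w5c.png",cv2.resize(cr,None,fx=3.3,fy=3.3,interpolation=cv2.INTER_CUBIC))
I=im.astype(int);m=((I[:,:,2]>I[:,:,1]*1.5)&(I[:,:,2]<140)).astype(np.uint8);m[:,:272]=0;m[:,362:]=0;m[:262]=0;m[375:]=0
v,u=np.nonzero(m)
z=status.read_state()["tool_pos"][2]
print(u.min(),u.max(),v.min(),v.max())
for zt in(z+.0185,):
    A=plane(c,np.c_[u,v],zt);B=plane(c,np.c_[u,v],zt-.022)
    print("ring top far x",A[:,0].max()-.017,"near",B[:,0].min()+.017,"y",(A[:,1].min()+A[:,1].max())/2,np.ptp(A[:,1]))
    
print(withdepth(c,[(316,360),(290,320),(345,320),(320,255),(320,250),(320,260)],d).round(4))
for zz in(.055,.058,.061):print(zz,plane(c,[(493,256)],zz).round(4))
g=im.sum(2);print(g[228:275:2,312:330:2])
E
```

```text
272 361 272 368
ring top far x 0.4878305023654542 near 0.48835782610356016 y -0.07664139987058552 0.03595890583297399
[[ 0.4982 -0.0775  0.1427]
 [ 0.4796 -0.0855  0.1432]
 [ 0.4822 -0.0651  0.1418]
 [ 0.4863 -0.0741  0.0608]
 [ 0.4832 -0.0738  0.061 ]
 [ 0.4891 -0.0743  0.0618]]
0.055 [[0.4985 0.0292 0.055 ]]
0.058 [[0.4972 0.0278 0.058 ]]
0.061 [[0.4959 0.0264 0.061 ]]
[[181 181 168 181 221 316 309 308 211]
 [180 180 175 176 179 205 196 199 187]
 [192 188 188 201 200 189 188 182 167]
 [175 194 244 265 256 235 226 181 172]
 [189 231 246 266 267 256 240 218 184]
 [199 237 247 273 268 249 257 243 171]
 [188 244 251 265 252 258 241 218 155]
 [216 256 272 269 253 261 248 229 170]
 [219 256 268 257 254 244 246 243 165]
 [226 251 257 267 278 252 242 237 185]
 [219 240 296 356 369 319 272 235 200]
 [208 272 313 331 317 315 319 290 209]
 [217 298 301 303 305 311 320 307 230]
 [233 301 299 303 313 305 303 310 247]
 [201 297 308 296 310 309 303 285 228]
 [205 286 309 308 303 297 304 301 274]
 [279 285 292 300 309 299 294 288 298]
 [301 288 293 295 299 293 286 288 298]
 [293 293 294 297 309 309 290 271 296]
 [297 297 301 309 298 310 286 292 286]
 [293 289 294 305 296 301 287 286 303]
 [259 259 267 271 276 273 258 287 310]
 [123 127 128 111 123 112 112 152 253]
 [ 88  80  94  91  94  72  69  75 104]]
```

View pics/w5c.png

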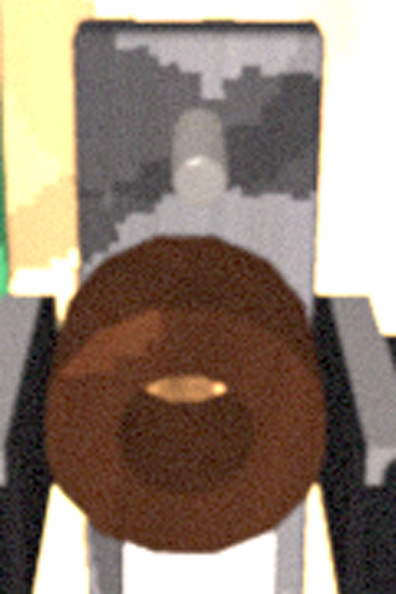

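```bash
python3 - <<'E'
from h import *;import pickle
c=pickle.load(open("w5.pkl","rb"))
for z in(.0585,.0605):print("stud",plane(c,(320.9,254.5),z).round(4))
for z in(.140,.142):print("bore",plane(c,(316.5,331.3),z).round(4),"edges",plane(c,[(273.6,327),(359.1,327),(316.5,367)],z).round(4).tolist())
s=status.read_state();print(s["tool_pos"],R.from_quat(s["eef_rot"]).as_matrix().round(4)[:,2])
E
```

```text
stud [[ 0.487  -0.0736  0.0585]]
stud [[ 0.4862 -0.0735  0.0605]]
bore [[ 0.4872 -0.0763  0.14  ]] edges [[0.4839, -0.0925, 0.14], [0.4868, -0.0598, 0.14], [0.5034, -0.0777, 0.14]]
bore [[ 0.486  -0.0762  0.142 ]] edges [[0.4827, -0.0921, 0.142], [0.4855, -0.06, 0.142], [0.5019, -0.0776, 0.142]]
[ 0.48581489 -0.0757448   0.12234243] [ 0.e+00 -7.e-04 -1.e+00]
```

```bash
python3 -m inch '{"dp":[[0,0.0025,-0.025],[0,0.0025,-0.045],[0,0.0025,-0.054],[0,0.0025,-0.054],[0,0.0025,-0.054]],"dr":[[0,0,0],[0,0,0],[0,0,0],[0,0,0],[0,0,0]],"fingers":[-0.6,-0.6,-0.6,-0.6,-0.6]}'
python3 - <<'E'
from h import *
print(status.read_state()["tool_pos"])
im,d=vision.grab_frame("side");im=im[:,:,::-1];a=im[220:330,240:350]
im2,d=vision.grab_frame("wrist");b=im2[220:400,250:390,::-1]
a=cv2.resize(a,(480,480),interpolation=cv2.INTER_CUBIC);b=cv2.resize(np.clip(b*1.6,0,255).astype(np.uint8),(310,400));b=cv2.copyMakeBorder(b,0,80,0,0,cv2.BORDER_CONSTANT)
cv2.imwrite("pics/s6.png",np.hstack([a,b]))
E
```

```text
clock: 22.6
tool_pos: [0.4863, -0.0719, 0.0689]
eef_rot: [0.044, 0.999, 0.0, 0.001]
force: [1.1, 0.5, -0.1]
width: 0.0317
finger_force: 59.7
[ 0.48632356 -0.07191146  0.06885878]
```

View pics/s6.png

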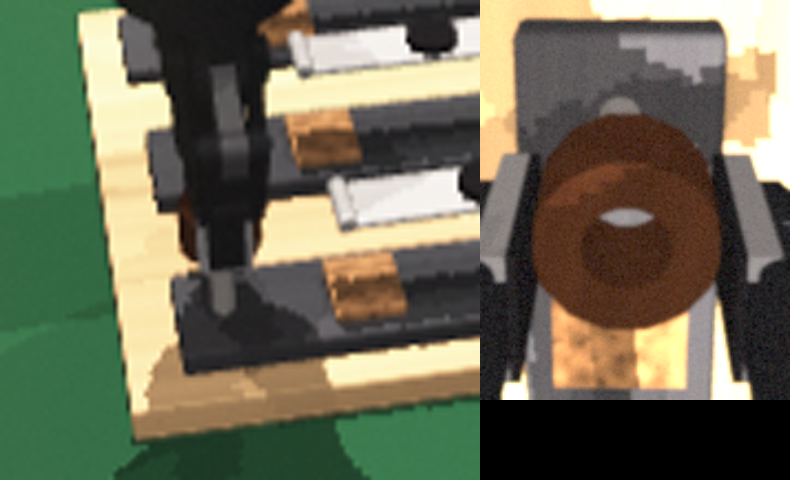

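The wrist crop puts the stud at column 620 and the ring at 627, so the ring is about 1 mm too far to +y. I'll correct that and lower it, watching the force.

```bash
python3 -m inch '{"dp":[[0,-0.0012,0],[0,-0.0012,0],[0,-0.0012,-0.004],[0,-0.0012,-0.008],[0,-0.0012,-0.012],[0,-0.0012,-0.012]],"dr":[[0,0,0],[0,0,0],[0,0,0],[0,0,0],[0,0,0],[0,0,0]],"fingers":[-0.6,-0.6,-0.6,-0.6,-0.6,-0.6]}'
```

```text
clock: 23.45
tool_pos: [0.4856, -0.0728, 0.0559]
eef_rot: [0.044, 0.999, 0.0, -0.0]
force: [0.1, -0.5, -0.0]
width: 0.0314
finger_force: 59.7
```

```bash
python3 -m inch '{"dp":[[0,0,-0.005],[0,0,-0.01],[0,0,-0.014],[0,0,-0.014]],"dr":[[0,0,0],[0,0,0],[0,0,0],[0,0,0]],"fingers":[-0.6,-0.6,-0.6,-0.6]}' | grep -E "tool|^force|width"; python3 -m inch '{"dp":[[0,0,-0.004],[0,0,-0.006],[0,0,-0.006]],"dr":[[0,0,0],[0,0,0],[0,0,0]],"fingers":[-0.6,-0.6,-0.6]}' | grep -E "tool|^force|width"
```

```text
tool_pos: [0.4857, -0.0728, 0.0419]
force: [0.8, -0.3, -0.7]
width: 0.0317
tool_pos: [0.4859, -0.0728, 0.0362]
force: [0.3, -0.3, -0.8]
width: 0.0319
```

```bash
python3 -m inch '{"dp":[[0,0,-0.002],[0,0,-0.003],[0,0,-0.003]],"dr":[[0,0,0],[0,0,0],[0,0,0]],"fingers":[-0.6,-0.6,-0.6]}' | grep -E "tool|^force|width"; python3 -m inch '{"dp":[[0,0,-0.001],[0,0,-0.002],[0,0,-0.002]],"dr":[[0,0,0],[0,0,0],[0,0,0]],"fingers":[-0.6,-0.6,-0.6]}' | grep -E "tool|^force|width"
```

```text
tool_pos: [0.4858, -0.0728, 0.0332]
force: [0.8, 0.4, -0.5]
width: 0.032
tool_pos: [0.4859, -0.0729, 0.0329]
force: [-2.2, 0.9, 17.7]
width: 0.0321
```

The ring is on the plate, with 17.7 N at z = 0.033. Release and retreat straight up.

```bash
python3 -m inch '{"dp":[[0,0,0.002],[0,0,0.002],[0,0,0.002],[0,0,0.002],[0,0,0.03],[0,0,0.08],[-0.03,0,0.13],[-0.06,0,0.13],[-0.06,0,0.13],[-0.06,0,0.13]],"dr":[[0,0,0],[0,0,0],[0,0,0],[0,0,0],[0,0,0],[0,0,0],[0,0,0],[0,0,0],[0,0,0],[0,0,0]],"fingers":[0.2,0.2,0.2,0.2,0.2,0.2,0.2,0.2,0.2,0.2]}'
python3 - <<'E'
from h import *
im,d=vision.grab_frame("side");a=cv2.resize(im[220:330,240:350,::-1],(400,400),interpolation=cv2.INTER_CUBIC)
c=vision.camera_params("wrist");im2,d=vision.grab_frame("wrist");im2=im2[:,:,::-1]
I=im2.astype(int);m=((I[:,:,2]>I[:,:,1]*1.5)&(I[:,:,2]<120)).astype(np.uint8)
n,l,s,ct=cv2.connectedComponentsWithStats(m);
for k in range(1,n):
    if s[k,4]>300:print(s[k],ct[k],plane(c,ct[k],.05).round(4))
b=cv2.resize(im2,(400,300));b=cv2.copyMakeBorder(b,0,100,0,0,cv2.BORDER_CONSTANT);cv2.imwrite("pics/f.png",np.hstack([a,b]))
E
```

```text
clock: 26.32
tool_pos: [0.4267, -0.0728, 0.1612]
eef_rot: [0.044, 0.999, 0.0, 0.0]
force: [-0.0, -0.5, 0.2]
width: 0.0512
finger_force: 0.0
[ 301  276   44   49 1006] [324.944334   295.40357853] [[ 0.4791 -0.0709  0.05  ]]
```

View pics/f.png

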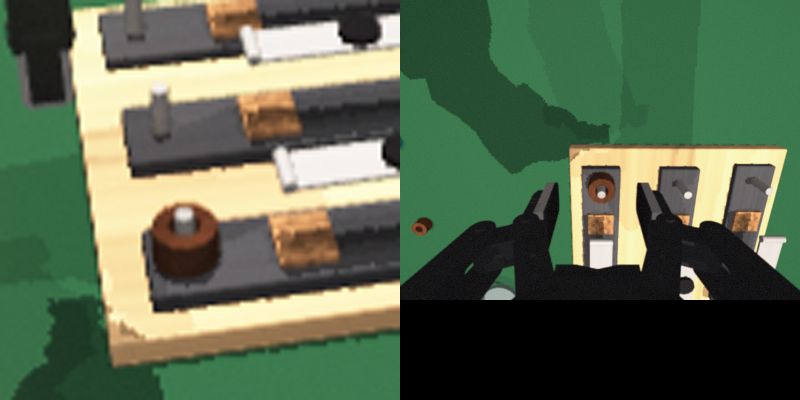

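The ring lies flat over the right clip's stud. In the side crop the stud tip pokes through the ring at (183,215), and the gripper is clear. Handing in.

```bash
python3 -c "
from station import hand_in;print(hand_in())"
```

```text
the job is handed in; nothing more can be done
None
```

I pressed all three tongues left to right with about 8 N; the right clip gave the most (about 10 mm against about 4 mm for the other two, short of the stated 12 mm but clearly the softest), so the wooden ring now sits flat over its stud and the job is handed in at about 26 s; two middle-clip approach moves ran in a shell loop over rows I typed, and the hand-in returned no verdict.

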